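# Shut the butter dish and push it into its corner

## Robot

A 7-joint arm with a two-finger parallel gripper is mounted at the origin on the work surface. World frame = base frame: x ahead of the robot, y to its left, z up, the work surface at z = 0. Lengths are in mm, angles in rad, forces in N, time in s.
With the tool pointing down it reaches from about 400 to 900 mm from the base axis. Payload 5.6 kg.
Tool frame: the origin (TCP) lies between the finger pads; the fingertips stand 11 mm ahead of it and the grasp point (between the pads) lies 8 mm behind it; z points along the fingers, x is the direction in which the jaws open and shut, and the axes are right-handed (so a half turn about z gives the same grasp; the last joint's range is limited). The gripper opens to 92 mm and grips with 3 to 60 N. Pads are 20 mm wide; open, the fingers measure 128 mm over their backs; the gripper's body (75 mm by 189 mm) begins 69 mm behind the grasp point.
Start: joints at [-1.309, 0.468, -0.012, 1.603, 0.006, 1.071, -0.056], TCP at [195.107, 620.034, 225.592] pointing down, gripper open.
Joint ranges: [-2.53, 2.53], [-0.31, 2.02], [-1.57, 1.55], [0.28, 2.44], [-1.29, 4.43], [0.15, 1.84], [-2.92, 2.92]. Speed limits (rad/s): [2.57, 2.57, 3.14, 3.14, 3.14, 3.14, 3.14].

## Interface

Orientations are given as a unit quaternion [x, y, z, w].
In Python, from plant import arm, vision, job gives the robot as it stands.
- The arm moves only by the tool carry_out, never from a script. Its argument "targets" is a list of rows, each an object of numbers: "dx", "dy", "dz": the shift along the tool's x, y, z in m; "wx", "wy", "wz": the turn, a rotation vector about the tool's x, y, z in rad; "gripper": the opening, from -1 (shut) to 1 (fully open), so that 0 is half open. In form: [{"dx": .., "dy": .., "dz": .., "wx": .., "wy": .., "wz": .., "gripper": ..}, ...]. A call has 1 to 8 rows; each row shifts and turns the commanded pose from where the row before left it, along the tool's axes as they then stand; what a row does not reach is not made up. A row lasts 1/12 s, in which the tool goes at most 41.7 mm and 7.16 degrees, less where a joint would pass 70% of its speed; a pose out of reach is approached as far as the arm can. A call is refused whole if a number of a shift passes 0.0417 or a number of a turn 0.125, either way. A call with a gripper value outside its range is refused whole. The fingers move at their own pace and stop on an object; "grip_force" is the grip in N (left out, the last holds). Time passes only in rows, so rows that do not move let the fingers close. It gives the time, the measured TCP pose, the force and the opening at its end, in the units of the state.
- arm.get_obs(): the state, without advancing time (a new reading comes with each control period).
- vision.capture(name): name is "side" or "top" or "wrist"; returns a dict with "color" (480x640x3 uint8, red, green, blue), "mtx" (3x3 intrinsics, pixels), "D" ([k1, k2, p1, p2, k3] as OpenCV has them; the pictures are not rectified), "R" (3x3) and "t" (3): a world point X has camera coordinates R X + t. Camera axes: x right, y down, z forward; pixel columns grow to the right and rows downward; lengths in mm; the calibration is good to about 2 mm. A picture is of the moment at which its call begins. There is no depth.
- job.finish_job(): hands the job in, once; it reports no verdict.
The state is a dict: "time_s": time; "q": joint angles; "joint_vel": joint speeds; "effort": joint torques, N m; "tool_pos": TCP position; "orientation": TCP orientation; "contact_force": force on the tool from outside, world axes, zero at the start; "wrist_torque": the same for the moment, N m; "gripper_width": opening from 0.0 (shut) to 1.0 (fully open).
Only numpy, scipy, OpenCV 4.12 (cv2) and the standard library are available. Lean on these libraries where they do the work, as an engineer would, in place of code of your own. Each camera call takes 0.05 s, during which the arm holds its last target.

## Task

First press the open lid of the butter dish down until it is fully shut. Then, without grasping or lifting the dish, push it along the ledge into its corner: its back flush against the wooden rail and its end right up against the red stop plate, lid still shut. Leave the ramekins, the whisk and the pot of spoons where they are.

Things in the scene. Friction and masses are not known exactly. Their poses are not given: they have to be found in the camera images.
- dish: White ceramic butter dish, a rectangular tub 110 mm (x) by 150 mm (y) by 35 mm high, about 0.7 kg with its lid, loose on the ledge; 3 to 7 N slide it. Origin at the centre of its underside; +x points to its back (the hinged side, away from the robot), z up. Starts turned up to 0.35 rad either way. With its blue lid shut it is 73 mm high.
- lid (a joint): Hinge angle of the blue lid, rad: 0 shut, larger more open (1.2 at most; starts 0.45 to 0.85). The hinge line is parallel to the dish's y, at x = +50 mm, z = 35 mm in the dish frame; opening raises the front edge, the one towards the robot. The hinge is stiff (friction about 0.15 N m): the lid stays where it is left and needs a few newtons on its front part.
- lid_edge (a point): Middle of the front upper edge of the lid, a hollow blue ceramic box, open below, 100 mm (x) by 140 mm (y) by 38 mm high. With the lid shut this point is at x = -50 mm, z = 73 mm in the dish frame; it rises and moves back (+x) as the lid opens. Its axes are those of the lid.
- rail: Fixed straight oak rail on the ledge beyond the dish, 780 mm long (its y), 20 mm deep, 30 mm high. Origin at the foot of the middle of the face towards the robot; +x points away from the robot into the rail. It may be turned up to 0.12 rad. The seated dish's origin is 55 mm in front of this face.
- stop: Fixed red upright plate in front of the rail, square to it, 310 mm left or right of the rail's middle (it varies). 100 mm (x) by 12 mm (y) by 70 mm high; origin at the centre of its underside, 65 mm in front of the rail's face. The dish belongs on its side towards the rail's middle, its origin then 81 mm from the plate's along y.
- pot: Green enamel pot holding three upright wooden spoons, one piece, 90 mm across, 100 mm high, spoons up to 230 mm; stands in front of the rail at the end opposite to the stop, 310 mm from the rail's middle. Origin at the centre of its underside. Leave alone.
- ramekin_low: Lower of two stacked clear glass ramekins, 84 mm across, 42 mm high, on the left nearer the robot. Origin at the centre of its underside. Leave alone.
- ramekin_top: Upper ramekin, the same size, standing on the lower one's rim. Leave alone.
- whisk: Flat steel whisk, 180 mm long (its x), 50 mm wide, 16 mm high, lying on an orange mat (200 by 100 by 3 mm, fixed) on the right nearer the robot. Origin near the middle of its underside. Leave alone.
Things that resemble listed ones, but are neither listed nor needed, are in the scene too. Of the things that look like the stop, the middle-sized one is meant.

How it is judged:
By the outcome, as a careful person would: the job done as asked, in the order asked, and still so for the second after the job is handed in, with the robot touching nothing.
It also fails if it takes over 72 s, if anything falls off the work surface, if the arm or the gripper's body presses on something with over 40 N, if the wrist force passes 120 N, or if a joint passes its speed limit or range.

## Working session

There is one attempt and no reset: what is moved stays moved. The work goes in short steps, Python scripts to look and compute and a tool call to move; the robot and the scene stay as the last step left them, time stands still between calls to the robot, and variables do not carry over. Pictures are saved under pics/ and viewed, and the job is handed in when it is done.

Besides the shell and the picture viewer there is one more tool, called after "Request:" by a JSON object that holds its "api" and its "payload". carry_out: Moves the arm, as the interface text tells. Its arguments: {"type":"object","properties":{"targets":{"type":"array"},"grip_force":{"type":"number"}},"required":["targets"]}

```bash
ls; mkdir -p pics
cat > h.py <<'E'
import numpy as np, cv2, pickle
from plant import arm, vision, job
def cap(name,tag):
    d=vision.capture(name); pickle.dump(d,open(f'pics/{tag}.pkl','wb'))
    cv2.imwrite(f'pics/{tag}.png',cv2.cvtColor(np.asarray(d['color']),cv2.COLOR_RGB2BGR)); return d
def ld(tag): return pickle.load(open(f'pics/{tag}.pkl','rb'))
def ray(d,px):
    p=cv2.undistortPoints(np.array(px,float).reshape(-1,1,2),np.array(d['mtx']),np.array(d['D'],float)).reshape(-1,2)
    R=np.array(d['R']);t=np.array(d['t']).ravel()
    v=np.c_[p,np.ones(len(p))]@R; return -R.T@t, v/np.linalg.norm(v,axis=1)[:,None]
def onz(d,px,z):
    c,v=ray(d,px); return c+v*((z-c[2])/v[:,2])[:,None]
def tri(d1,p1,d2,p2):
    c1,v1=ray(d1,p1);c2,v2=ray(d2,p2);o=[]
    for a,b in zip(v1,v2):
        s=np.linalg.lstsq(np.c_[a,-b],c2-c1,rcond=None)[0]
        o.append(np.r_[(c1+s[0]*a+c2+s[1]*b)/2,np.linalg.norm(c1+s[0]*a-c2-s[1]*b)])
    return np.array(o)
def proj(d,X):
    R=np.array(d['R']);return cv2.projectPoints(np.array(X,float).reshape(-1,1,3),cv2.Rodrigues(R)[0],np.array(d['t'],float),np.array(d['mtx']),np.array(d['D'],float))[0].reshape(-1,2)
E
python3 - <<'E'
from h import *
for n in ['top','side','wrist']:
    d=cap(n,n+'0'); print(n,-np.array(d['R']).T@np.array(d['t']).ravel())
print(arm.get_obs())
E
```

```text
pics
top [ 293.09392369  -66.7589732  1497.20772009]
side [  94.97275888 -839.59075919  579.20405194]
wrist [114.89953037 645.02608622 382.77248156]
{'time_s': 0.15, 'q': array([-1.30899964,  0.46820642, -0.0116081 ,  1.60339554,  0.00600094,
        1.07146346, -0.05635672]), 'joint_vel': array([-0.00019419, -0.00204924,  0.0008573 , -0.00453901,  0.00124587,
        0.00029386,  0.00179965]), 'effort': array([ 2.51082474e-04, -5.20948613e+01, -1.27198629e-02, -2.43973732e+01,
       -5.67108113e-02,  1.52865169e-02,  8.62375396e-05]), 'tool_pos': array([194.98744602, 619.59297381, 224.84557262]), 'orientation': array([ 8.06290865e-01,  5.91518828e-01, -5.46751342e-04,  4.67201529e-04]), 'contact_force': array([-0.10086386,  0.27979533,  0.0817783 ]), 'wrist_torque': array([-0.005493  ,  0.03081323, -0.04564116]), 'gripper_width': 1.000259423414214}
```

View pics/top0.png

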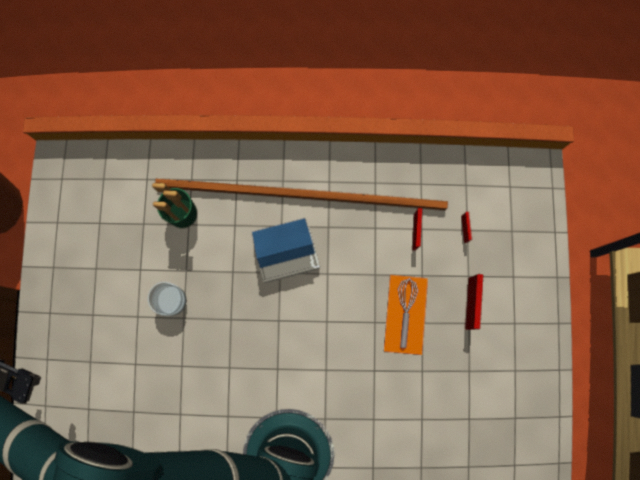

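View pics/side0.png

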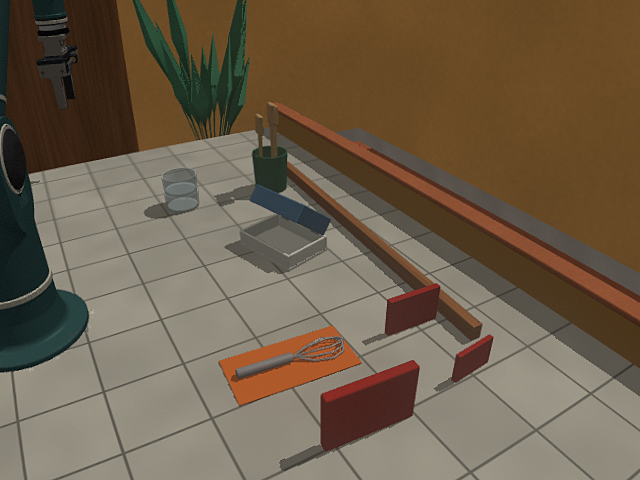

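Three red plates in the top view: (418,229) against the rail, (466,227) small and off the rail's end, (475,302) largest. The one at (418,229) fits: it is middle-sized, square to the rail and in front of it. I'll confirm with a crop and sizes.

Run:
```python
from h import *
t=ld('top0');s=ld('side0')
im=cv2.imread('pics/top0.png')
a=cv2.resize(im[170:300,230:340],None,fx=5,fy=5,interpolation=cv2.INTER_CUBIC)[:590]
cv2.imwrite('pics/c_dish.png',a)
b=cv2.resize(im[185:345,390:500],None,fx=3.5,fy=3.5,interpolation=cv2.INTER_CUBIC)
cv2.imwrite('pics/c_stop.png',b)
i2=cv2.imread('pics/side0.png')
cv2.imwrite('pics/c_side.png',cv2.resize(i2[170:350,230:500],None,fx=2.9,fy=2.9,interpolation=cv2.INTER_CUBIC))
for n,m in(('top',t),('side',s)):
    c=m['color'];hsv=cv2.cvtColor(c,cv2.COLOR_RGB2HSV)
    for cn,mk in(('red',((hsv[...,0]<5)|(hsv[...,0]>174))&(hsv[...,1]>170)&(hsv[...,2]>70)),('blue',(hsv[...,0]>95)&(hsv[...,0]<125)&(hsv[...,1]>90)),):
        cs,_=cv2.findContours(mk.astype(np.uint8),cv2.RETR_EXTERNAL,cv2.CHAIN_APPROX_NONE)
        for k in cs:
            if cv2.contourArea(k)>60: 
                p=cv2.approxPolyDP(k,2.5,True)[:,0]; print(n,cn,cv2.contourArea(k),p.tolist())
```

```text
top red 286.0 [[479, 274], [476, 277], [473, 328], [479, 327], [482, 281]]
top red 65.0 [[466, 212], [468, 240], [470, 230]]
top red 147.5 [[421, 208], [417, 210], [416, 246], [420, 242]]
top blue 1885.0 [[303, 219], [253, 232], [260, 266], [313, 252]]
side red 830.0 [[418, 366], [412, 360], [322, 396], [330, 401]]
side red 115.0 [[492, 337], [488, 335], [457, 355], [463, 355]]
side red 175.0 [[439, 286], [433, 284], [388, 299], [391, 302]]
```

View pics/c_dish.png

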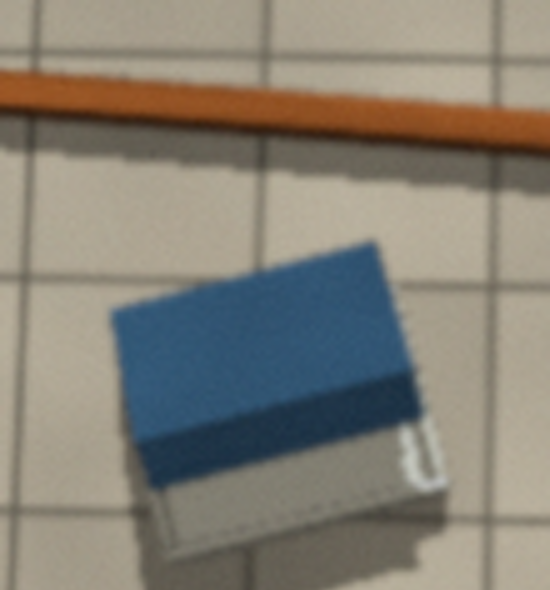

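View pics/c_stop.png

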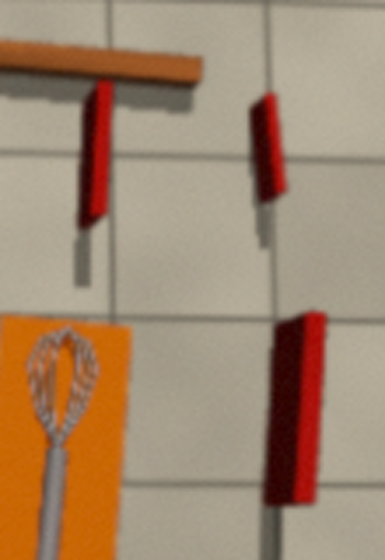

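View pics/c_side.png

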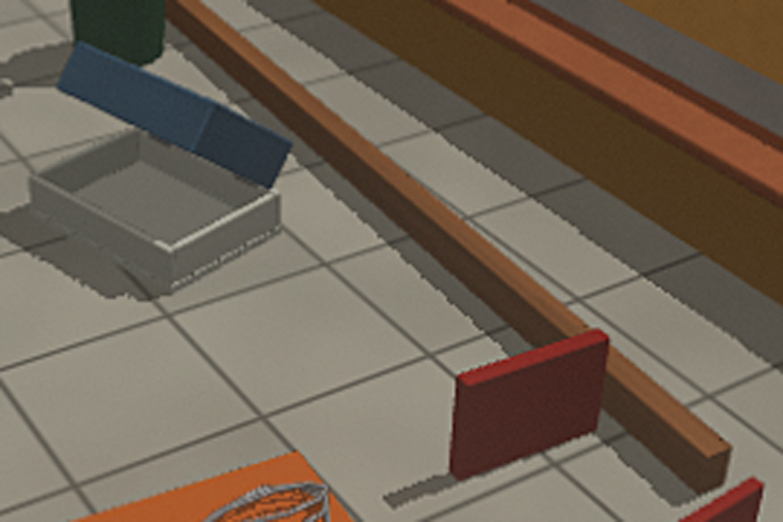

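Run:
```python
from h import *
np.set_printoptions(precision=1,suppress=True)
t=ld('top0');s=ld('side0')
T=lambda l:[(230+x/5,170+y/5) for x,y in l]
S=lambda l:[(230+x/2.9,170+y/2.9) for x,y in l]
print('lid edge L,R, lower L,R, back upper R\n',tri(t,T([(135,440),(413,372),(155,487),(422,415),(375,241)]),s,S([(80,42),(212,100),(58,85),(192,150),(290,145)])))
print('tub rim front L,R',tri(t,T([(165,555),(447,487)]),s,S([(32,178),(172,248)])))
print('tub rim side z35',onz(s,S([(32,178),(172,248),(278,193)]),35), onz(s,S([(172,293)]),0))
# rail: top front edge
im=cv2.cvtColor(t['color'],cv2.COLOR_RGB2HSV)
P=lambda l:[(390+x/3.5,185+y/3.5) for x,y in l]
print('stop top z70', onz(t,P([(98,82),(112,82),(105,214),(90,226)]),70))
print('stop tri',tri(t,P([(112,82),(105,214)]),s,S([(605,332),(458,378)]))) 
print('stop side base',onz(s,S([(453,476),(600,432)]),0))
# rail lower(front) edge at top z30
pts=[]
for u in range(205,410,5):
    col=t['color'][165:230,u].astype(int); m=(col[:,0]-col[:,2]>60)
    r=np.where(m)[0]; 
    if len(r): pts.append((u,165+r[0]-.5,165+r[-1]+.5))
pts=np.array(pts,float)
f=onz(t,pts[:,[0,2]],30);b=onz(t,pts[:,[0,1]],30)
for q in(f,b):
    c=np.polyfit(q[:,1],q[:,0],1);print('rail x=%.4f*y+%.1f'%tuple(c),np.std(q[:,0]-np.polyval(c,q[:,1])))
print('rail ends', onz(t,P([(200,83),(200,58)]),30),onz(t,[(153,187),(153,180)],30))
print('pot',onz(t,[(178,207)],100), 'whisk far tip',onz(t,[(408,279),(385,276),(427,277)],5),'ram',onz(t,[(169,299)],84))
```

```text
lid edge L,R, lower L,R, back upper R
 [[485.9  80.6 124.7   4.4]
 [520.8 -52.3 127.4   3.3]
 [465.3  73.2  99.1   1.7]
 [503.9 -56.5  96.8   1.8]
 [597.  -30.2  63.    0.2]]
tub rim front L,R [[439.5  73.6  29.9   2.8]
 [477.9 -70.2  35.9   5.5]]
tub rim side z35 [[437.7  64.9  35. ]
 [481.3 -69.5  35. ]
 [579.8 -42.9  35. ]] [[479.7 -70.5   0. ]]
stop top z70 [[ 627.2 -317.4   70. ]
 [ 627.4 -327.8   70. ]
 [ 529.8 -321.5   70. ]
 [ 520.9 -310.6   70. ]]
stop tri [[ 627.  -327.4   72.1    0.2]
 [ 528.3 -320.4   73.2    2.1]]
stop side base [[ 531.5 -318.2    0. ]
 [ 631.  -331.5    0. ]]
rail x=0.0595*y+663.7 0.7901248949936831
rail x=0.0597*y+683.6 0.8052190989360198
rail ends [[ 637.7 -402.2   30. ]
 [ 657.1 -402.6   30. ]] [[681.3 377.5  30. ]
 [700.6 379.   30. ]]
pot [[611.8 288.  100. ]] whisk far tip [[ 453.1 -300.9    5. ]
 [ 459.9 -240.5    5. ]
 [ 459.2 -351.1    5. ]] ram [[382.4 301.1  84. ]]
```

Confirmed: the middle-sized plate has its top about 100 mm long, a height of about 71 mm (triangulated) and touches the rail, on the −y side. The dish centre is about (514,17) with yaw about 0.265. The lid edge height of about 126 mm gives an opening of about 0.65 rad. The rail is x = 0.0595y + 664, and the seated dish origin should be about (594,−238). First move: shut the jaws, turn them along the rail, and go above the lid.

```bash
cat >> h.py <<'E'
from scipy.spatial.transform import Rotation as Ro
def st():
    o=arm.get_obs();R=Ro.from_quat(o['orientation']).as_matrix()
    return o,np.array(o['tool_pos']),R,np.arctan2(R[1,0],R[0,0])
def to(x,y,z,yaw=None):
    o,p,R,a=st(); d=(np.array([x,y,z])-p)
    print('pos',p.round(1),'yaw %.3f'%a,'F',np.round(o['contact_force'],1),'w %.2f t %.2f'%(o['gripper_width'],o['time_s']))
    if yaw is not None:
        print('wz total %.3f'%-(yaw-a)); 
        R=np.array([[np.cos(yaw),np.sin(yaw),0],[np.sin(yaw),-np.cos(yaw),0],[0,0,-1]]).T if False else np.c_[[np.cos(yaw),np.sin(yaw),0],[np.sin(yaw),-np.cos(yaw),0],[0,0,-1]]
    print('after-turn tool d mm',(R.T@d).round(1))
E
python3 -c "
from h import *
to(527,20.5,165,1.511)"
```

```text
pos [195.  619.6 224.8] yaw 1.266 F [-0.1  0.3  0.1] w 1.00 t 0.15
wz total -0.245
after-turn tool d mm [-578.2  367.2   59.8]
```

Request:
{"api": "carry_out", "payload": {"targets": [{"wz": -0.122,"gripper": -1},{"wz": -0.122,"gripper": -1},{"gripper": -1}]}}

```text
schema error: expected keys dx, dy, dz, wx, wy, wz, gripper
```

Request:
{"api": "carry_out", "payload": {"targets": [{"dx": 0,"dy": 0,"dz": 0,"wx": 0,"wy": 0,"wz": -0.122,"gripper": -1},{"dx": 0,"dy": 0,"dz": 0,"wx": 0,"wy": 0,"wz": -0.122,"gripper": -1},{"dx": -0.03,"dy": 0.02,"dz": 0,"wx": 0,"wy": 0,"wz": 0,"gripper": -1},{"dx": -0.03,"dy": 0.02,"dz": 0,"wx": 0,"wy": 0,"wz": 0,"gripper": -1},{"dx": -0.03,"dy": 0.02,"dz": 0,"wx": 0,"wy": 0,"wz": 0,"gripper": -1},{"dx": -0.03,"dy": 0.02,"dz": 0,"wx": 0,"wy": 0,"wz": 0,"gripper": -1},{"dx": -0.03,"dy": 0.02,"dz": 0,"wx": 0,"wy": 0,"wz": 0,"gripper": -1},{"dx": -0.03,"dy": 0.02,"dz": 0,"wx": 0,"wy": 0,"wz": 0,"gripper": -1}]}}

```text
time_s: 0.82
tool_pos: [304.5, 431.3, 225.4]
orientation: [0.728, 0.685, -0.0, 0.0]
contact_force: [1.2, 0.1, 0.2]
gripper_width: 0.441
```

```bash
python3 -c "
from h import *
to(527,20.5,165,1.511)"
```

```text
pos [304.5 431.3 225.4] yaw 1.510 F [1.2 0.1 0.2] w 0.44 t 0.82
wz total -0.001
after-turn tool d mm [-396.8  246.7   60.4]
```

Request:
{"api": "carry_out", "payload": {"targets": [{"dx": -0.033,"dy": 0.0205,"dz": 0,"wx": 0,"wy": 0,"wz": 0,"gripper": -1},{"dx": -0.033,"dy": 0.0205,"dz": 0,"wx": 0,"wy": 0,"wz": 0,"gripper": -1},{"dx": -0.033,"dy": 0.0205,"dz": 0,"wx": 0,"wy": 0,"wz": 0,"gripper": -1},{"dx": -0.033,"dy": 0.0205,"dz": 0,"wx": 0,"wy": 0,"wz": 0,"gripper": -1},{"dx": -0.033,"dy": 0.0205,"dz": 0,"wx": 0,"wy": 0,"wz": 0,"gripper": -1},{"dx": -0.033,"dy": 0.0205,"dz": 0,"wx": 0,"wy": 0,"wz": 0,"gripper": -1},{"dx": -0.033,"dy": 0.0205,"dz": 0,"wx": 0,"wy": 0,"wz": 0,"gripper": -1},{"dx": -0.033,"dy": 0.0205,"dz": 0,"wx": 0,"wy": 0,"wz": 0,"gripper": -1}]}}

```text
time_s: 1.48
tool_pos: [452.0, 157.7, 225.7]
orientation: [0.728, 0.685, 0.0, -0.0]
contact_force: [1.1, 0.7, -0.3]
gripper_width: 0.003
```

Request:
{"api": "carry_out", "payload": {"targets": [{"dx": -0.033,"dy": 0.0205,"dz": 0.01,"wx": 0,"wy": 0,"wz": 0,"gripper": -1},{"dx": -0.033,"dy": 0.0205,"dz": 0.01,"wx": 0,"wy": 0,"wz": 0,"gripper": -1},{"dx": -0.03,"dy": 0.0205,"dz": 0.02,"wx": 0,"wy": 0,"wz": 0,"gripper": -1},{"dx": 0,"dy": 0,"dz": 0.02,"wx": 0,"wy": 0,"wz": 0,"gripper": -1},{"dx": 0,"dy": 0,"dz": 0,"wx": 0,"wy": 0,"wz": 0,"gripper": -1},{"dx": 0,"dy": 0,"dz": 0,"wx": 0,"wy": 0,"wz": 0,"gripper": -1}]}}

```text
time_s: 1.98
tool_pos: [506.1, 60.2, 164.8]
orientation: [0.728, 0.685, -0.001, -0.001]
contact_force: [1.0, 1.4, 0.4]
gripper_width: 0.002
```

```bash
python3 -c "
from h import *
cap('side','side1')
to(527,20.5,165,1.511)"
```

```text
pos [506.7  61.  165.8] yaw 1.511 F [ 0.7 -0.  -0.3] w 0.00 t 2.03
wz total 0.000
after-turn tool d mm [-39.2  22.6   0.8]
```

View pics/side1.png

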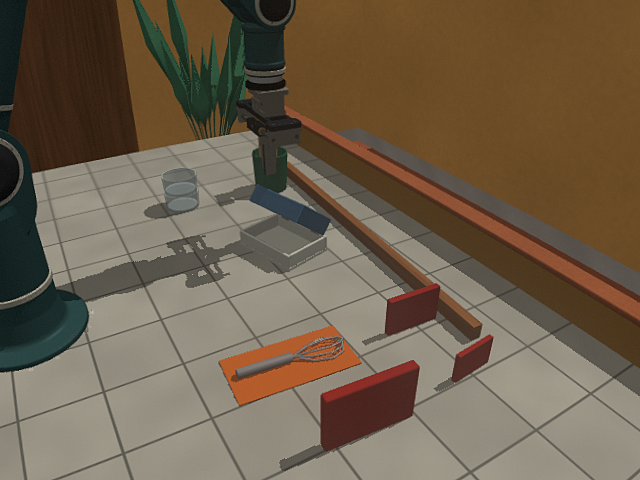

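The gripper (about (270,160)) is just left of and above the lid (290,205), and the lid is still open. I'll finish the approach, then press down along the lid's arc.

Request:
{"api": "carry_out", "payload": {"targets": [{"dx": -0.02,"dy": 0.012,"dz": 0.005,"wx": 0,"wy": 0,"wz": 0,"gripper": -1},{"dx": -0.02,"dy": 0.011,"dz": 0.005,"wx": 0,"wy": 0,"wz": 0,"gripper": -1},{"dx": 0,"dy": 0,"dz": 0.01,"wx": 0,"wy": 0,"wz": 0,"gripper": -1},{"dx": 0,"dy": 0,"dz": 0.01,"wx": 0,"wy": 0,"wz": 0,"gripper": -1},{"dx": 0,"dy": 0,"dz": 0.005,"wx": 0,"wy": 0,"wz": 0,"gripper": -1},{"dx": 0,"dy": 0,"dz": 0,"wx": 0,"wy": 0,"wz": 0,"gripper": -1}]}}

```text
time_s: 2.53
tool_pos: [526.4, 20.5, 129.7]
orientation: [0.727, 0.686, -0.001, -0.001]
contact_force: [0.7, -0.1, 0.1]
gripper_width: 0.006
```

```bash
python3 -c "
from h import *
cap('side','side2')
im=cv2.imread('pics/side2.png');cv2.imwrite('pics/c2.png',cv2.resize(im[60:320,180:420],None,fx=2.3,fy=2.3))
to(490,10.5,84,1.511)"
```

```text
pos [526.9  20.3 130.2] yaw 1.512 F [-0.8  0.5  0.1] w 0.00 t 2.58
wz total 0.001
after-turn tool d mm [-12.  -36.2  46.2]
```

View pics/c2.png

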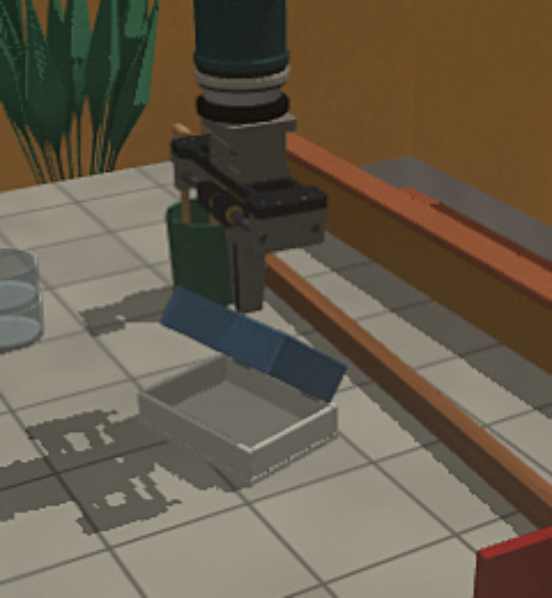

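The tip (crop (248,308)) is just above the lid top, behind its front edge. Now I'll press in small steps.

Request:
{"api": "carry_out", "payload": {"targets": [{"dx": 0,"dy": 0,"dz": 0.005,"wx": 0,"wy": 0,"wz": 0,"gripper": -1},{"dx": -0.001,"dy": -0.003,"dz": 0.005,"wx": 0,"wy": 0,"wz": 0,"gripper": -1},{"dx": -0.001,"dy": -0.004,"dz": 0.005,"wx": 0,"wy": 0,"wz": 0,"gripper": -1},{"dx": -0.001,"dy": -0.004,"dz": 0.005,"wx": 0,"wy": 0,"wz": 0,"gripper": -1}]}}

```text
time_s: 2.92
tool_pos: [516.0, 16.3, 110.4]
orientation: [0.728, 0.685, 0.0, 0.0]
contact_force: [-0.6, -1.3, 2.2]
gripper_width: 0.008
```

Request:
{"api": "carry_out", "payload": {"targets": [{"dx": -0.001,"dy": -0.004,"dz": 0.005,"wx": 0,"wy": 0,"wz": 0,"gripper": -1},{"dx": -0.001,"dy": -0.004,"dz": 0.005,"wx": 0,"wy": 0,"wz": 0,"gripper": -1},{"dx": -0.001,"dy": -0.004,"dz": 0.005,"wx": 0,"wy": 0,"wz": 0,"gripper": -1}]}}

```text
time_s: 3.17
tool_pos: [503.7, 13.7, 95.0]
orientation: [0.728, 0.685, -0.0, 0.0]
contact_force: [1.1, -1.3, 1.7]
gripper_width: 0.004
```

```bash
python3 -c "
from h import *
cap('side','side3')
im=cv2.imread('pics/side3.png');cv2.imwrite('pics/c3.png',cv2.resize(im[60:320,180:420],None,fx=2.3,fy=2.3))
to(490,10.5,84,1.511)"
```

```text
pos [502.3  13.7  94. ] yaw 1.509 F [-1.2 -0.3 -0. ] w 0.00 t 3.22
wz total -0.002
after-turn tool d mm [ -3.9 -12.   10. ]
```

View pics/c3.png

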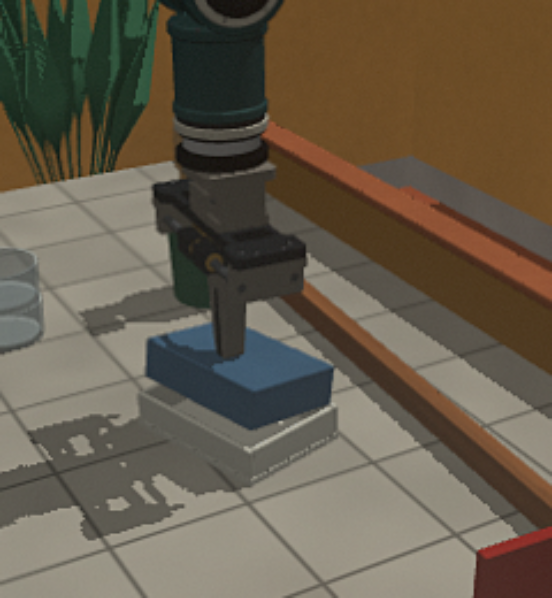

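The lid (crop (240,375)) is nearly down and the dish hasn't moved. I'll keep pressing until the force rises.

Request:
{"api": "carry_out", "payload": {"targets": [{"dx": -0.001,"dy": -0.004,"dz": 0.004,"wx": 0,"wy": 0,"wz": 0,"gripper": -1},{"dx": -0.001,"dy": -0.003,"dz": 0.003,"wx": 0,"wy": 0,"wz": 0,"gripper": -1},{"dx": 0,"dy": -0.002,"dz": 0.002,"wx": 0,"wy": 0,"wz": 0,"gripper": -1},{"dx": 0,"dy": 0,"dz": 0.001,"wx": 0,"wy": 0,"wz": 0,"gripper": -1},{"dx": 0,"dy": 0,"dz": 0,"wx": 0,"wy": 0,"wz": 0,"gripper": -1}]}}

```text
time_s: 3.63
tool_pos: [494.8, 12.7, 85.3]
orientation: [0.728, 0.685, -0.0, -0.0]
contact_force: [0.2, 0.2, 0.2]
gripper_width: 0.005
```

Request:
{"api": "carry_out", "payload": {"targets": [{"dx": 0,"dy": 0,"dz": 0.001,"wx": 0,"wy": 0,"wz": 0,"gripper": -1},{"dx": 0,"dy": 0,"dz": 0.001,"wx": 0,"wy": 0,"wz": 0,"gripper": -1},{"dx": 0,"dy": 0,"dz": 0,"wx": 0,"wy": 0,"wz": 0,"gripper": -1}]}}

```text
time_s: 3.88
tool_pos: [495.3, 12.7, 84.3]
orientation: [0.728, 0.685, 0.0, -0.0]
contact_force: [-2.8, -0.5, 9.2]
gripper_width: 0.006
```

Request:
{"api": "carry_out", "payload": {"targets": [{"dx": 0,"dy": 0,"dz": 0.001,"wx": 0,"wy": 0,"wz": 0,"gripper": -1},{"dx": 0,"dy": 0,"dz": 0.0,"wx": 0,"wy": 0,"wz": 0,"gripper": -1}]}}

```text
time_s: 4.05
tool_pos: [495.3, 12.8, 84.2]
orientation: [0.728, 0.685, 0.0, -0.0]
contact_force: [-4.8, 0.3, 18.6]
gripper_width: 0.004
```

Request:
{"api": "carry_out", "payload": {"targets": [{"dx": 0,"dy": 0,"dz": -0.01,"wx": 0,"wy": 0,"wz": 0,"gripper": -1},{"dx": 0,"dy": 0,"dz": -0.03,"wx": 0,"wy": 0,"wz": 0,"gripper": -1},{"dx": 0,"dy": -0.03,"dz": -0.03,"wx": 0,"wy": 0,"wz": 0,"gripper": 1},{"dx": 0,"dy": -0.035,"dz": -0.02,"wx": 0,"wy": 0,"wz": 0,"gripper": 1},{"dx": 0,"dy": -0.03,"dz": 0,"wx": 0,"wy": 0,"wz": 0,"gripper": 1},{"dx": 0,"dy": 0,"dz": 0,"wx": 0,"wy": 0,"wz": 0,"gripper": 1},{"dx": 0,"dy": 0,"dz": 0,"wx": 0,"wy": 0,"wz": 0,"gripper": 1}]}}

```text
time_s: 4.63
tool_pos: [400.5, 18.8, 172.8]
orientation: [0.728, 0.686, 0.001, 0.0]
contact_force: [0.4, -0.5, -0.1]
gripper_width: 0.343
```

```bash
python3 -c "
from h import *
cap('side','side4');cap('top','top4')
im=cv2.imread('pics/side4.png');a=cv2.resize(im[160:340,210:370],None,fx=3,fy=3)
im=cv2.imread('pics/top4.png');b=cv2.resize(im[170:350,200:300+60],None,fx=3,fy=3)
cv2.imwrite('pics/c4.png',a);cv2.imwrite('pics/c4t.png',b)
to(400,17,150,1.511)"
```

```text
pos [402.1  18.5 172.4] yaw 1.510 F [ 0.3 -0.2  0.6] w 0.43 t 4.73
wz total -0.001
after-turn tool d mm [-1.6 -2.  22.4]
```

View pics/c4.png

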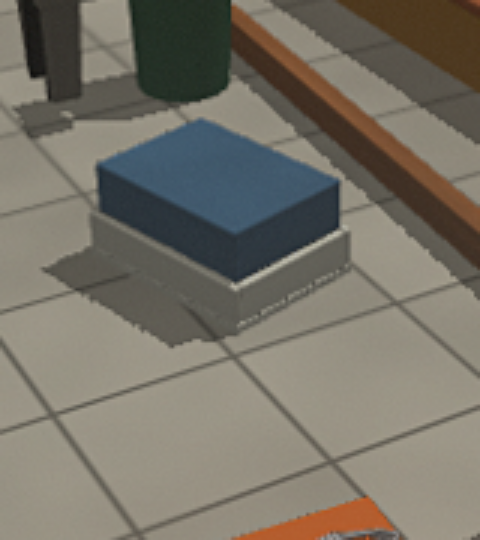

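View pics/c4t.png

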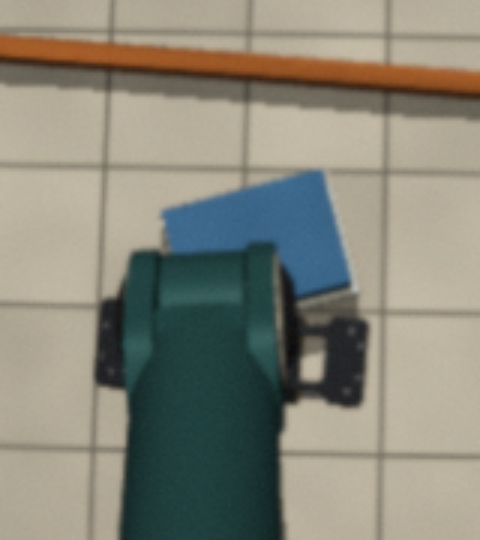

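The lid sits flush all round the tub rim (crop (220,230)) and the dish hasn't moved. Next I lower the open fingers in front of the dish and push it toward the rail with both.

Request:
{"api": "carry_out", "payload": {"targets": [{"dx": 0.003,"dy": 0,"dz": 0.02,"wx": 0,"wy": 0,"wz": 0,"gripper": 1},{"dx": 0,"dy": 0,"dz": 0.025,"wx": 0,"wy": 0,"wz": 0,"gripper": 1},{"dx": 0,"dy": 0,"dz": 0.03,"wx": 0,"wy": 0,"wz": 0,"gripper": 1},{"dx": 0,"dy": 0,"dz": 0.03,"wx": 0,"wy": 0,"wz": 0,"gripper": 1},{"dx": 0,"dy": 0,"dz": 0.03,"wx": 0,"wy": 0,"wz": 0,"gripper": 1},{"dx": 0,"dy": 0,"dz": 0.011,"wx": 0,"wy": 0,"wz": 0,"gripper": 1},{"dx": 0,"dy": 0,"dz": 0,"wx": 0,"wy": 0,"wz": 0,"gripper": 1},{"dx": 0,"dy": 0,"dz": 0,"wx": 0,"wy": 0,"wz": 0,"gripper": 1}]}}

```text
time_s: 5.4
tool_pos: [401.5, 21.0, 25.1]
orientation: [0.728, 0.685, -0.001, -0.0]
contact_force: [0.3, -0.2, -0.5]
gripper_width: 0.993
```

Request:
{"api": "carry_out", "payload": {"targets": [{"dx": 0,"dy": 0.008,"dz": 0,"wx": 0,"wy": 0,"wz": 0,"gripper": 1},{"dx": 0,"dy": 0.008,"dz": 0,"wx": 0,"wy": 0,"wz": 0,"gripper": 1},{"dx": 0,"dy": 0.008,"dz": 0,"wx": 0,"wy": 0,"wz": 0,"gripper": 1},{"dx": 0,"dy": 0.008,"dz": 0,"wx": 0,"wy": 0,"wz": 0,"gripper": 1},{"dx": 0,"dy": 0.008,"dz": 0,"wx": 0,"wy": 0,"wz": 0,"gripper": 1},{"dx": 0,"dy": 0.008,"dz": 0,"wx": 0,"wy": 0,"wz": 0,"gripper": 1},{"dx": 0,"dy": 0.008,"dz": 0,"wx": 0,"wy": 0,"wz": 0,"gripper": 1},{"dx": 0,"dy": 0.008,"dz": 0,"wx": 0,"wy": 0,"wz": 0,"gripper": 1}]}}

```text
time_s: 6.07
tool_pos: [464.9, 18.5, 26.5]
orientation: [0.728, 0.686, -0.0, -0.001]
contact_force: [-3.8, 2.9, 1.8]
gripper_width: 1.002
```

```bash
python3 -c "
from h import *
cap('side','side5');cap('top','top5')
im=cv2.imread('pics/side5.png');a=cv2.resize(im[140:320,190:370],None,fx=3,fy=3)
im=cv2.imread('pics/top5.png');b=cv2.resize(im[170:350,200:300+60],None,fx=3,fy=3)
cv2.imwrite('pics/c5.png',np.hstack([a[:,:],b])[::1,::1]) if 0 else cv2.imwrite('pics/c5.png',cv2.resize(np.hstack([a,b]),(780,415)))
to(545,10,26,1.511)"
```

```text
pos [467.2  17.7  26.7] yaw 1.510 F [0.4 0.1 0.6] w 1.00 t 6.17
wz total -0.001
after-turn tool d mm [-3.1 78.1  0.7]
```

View pics/c5.png

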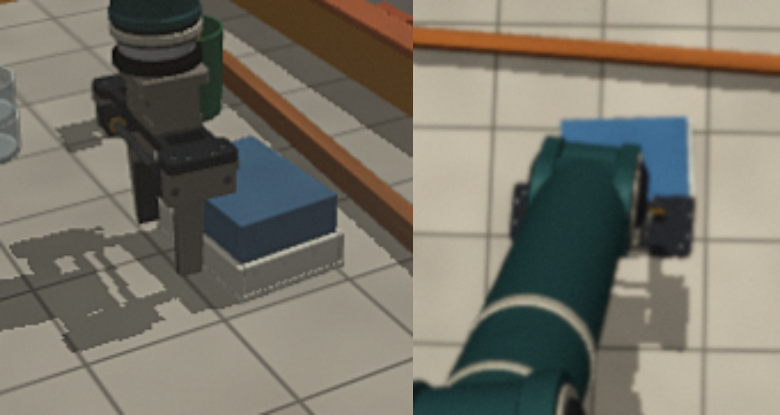

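The dish has turned nearly square to the rail (lid corners at crop (562,122)/(687,118)), and the fingers bear on the tub. I'll keep pushing.

Request:
{"api": "carry_out", "payload": {"targets": [{"dx": 0,"dy": 0.009,"dz": 0,"wx": 0,"wy": 0,"wz": 0,"gripper": 1},{"dx": 0,"dy": 0.009,"dz": 0,"wx": 0,"wy": 0,"wz": 0,"gripper": 1},{"dx": 0,"dy": 0.009,"dz": 0,"wx": 0,"wy": 0,"wz": 0,"gripper": 1},{"dx": 0,"dy": 0.009,"dz": 0,"wx": 0,"wy": 0,"wz": 0,"gripper": 1},{"dx": 0,"dy": 0.009,"dz": 0,"wx": 0,"wy": 0,"wz": 0,"gripper": 1},{"dx": 0,"dy": 0.009,"dz": 0,"wx": 0,"wy": 0,"wz": 0,"gripper": 1},{"dx": 0,"dy": 0.009,"dz": 0,"wx": 0,"wy": 0,"wz": 0,"gripper": 1}]}}

```text
time_s: 6.75
tool_pos: [526.5, 13.0, 26.0]
orientation: [0.729, 0.685, -0.002, -0.001]
contact_force: [-7.2, -0.1, 6.3]
gripper_width: 1.001
```

Request:
{"api": "carry_out", "payload": {"targets": [{"dx": 0,"dy": 0.003,"dz": 0,"wx": 0,"wy": 0,"wz": 0,"gripper": 1},{"dx": 0,"dy": 0.003,"dz": 0,"wx": 0,"wy": 0,"wz": 0,"gripper": 1},{"dx": 0,"dy": 0.003,"dz": 0,"wx": 0,"wy": 0,"wz": 0,"gripper": 1}]}}

```text
time_s: 7.0
tool_pos: [535.2, 12.6, 25.9]
orientation: [0.729, 0.685, -0.002, -0.001]
contact_force: [-8.1, 0.8, 6.9]
gripper_width: 1.002
```

Request:
{"api": "carry_out", "payload": {"targets": [{"dx": 0,"dy": 0.003,"dz": 0,"wx": 0,"wy": 0,"wz": 0,"gripper": 1},{"dx": 0,"dy": 0.003,"dz": 0,"wx": 0,"wy": 0,"wz": 0,"gripper": 1}]}}

```text
time_s: 7.17
tool_pos: [541.4, 12.3, 25.9]
orientation: [0.729, 0.685, -0.001, -0.001]
contact_force: [-7.0, -0.6, 4.5]
gripper_width: 0.999
```

Request:
{"api": "carry_out", "payload": {"targets": [{"dx": 0,"dy": 0.002,"dz": 0,"wx": 0,"wy": 0,"wz": 0,"gripper": 1},{"dx": 0,"dy": 0.002,"dz": 0,"wx": 0,"wy": 0,"wz": 0,"gripper": 1}]}}

```text
time_s: 7.33
tool_pos: [545.6, 12.1, 25.9]
orientation: [0.729, 0.685, -0.001, -0.001]
contact_force: [-8.2, 0.0, 5.4]
gripper_width: 1.001
```

```bash
python3 -c "
from h import *
cap('side','side6');cap('top','top6')
im=cv2.imread('pics/side6.png');a=cv2.resize(im[140:320,190:370],None,fx=3,fy=3)
im=cv2.imread('pics/top6.png');b=cv2.resize(im[170:350,200:300+60],None,fx=3,fy=3)
cv2.imwrite('pics/c6.png',cv2.resize(np.hstack([a,b]),(780,415)))
to(545,10,26,1.511)"
```

```text
pos [545.6  12.   25.8] yaw 1.509 F [-6.3  0.9  3.4] w 1.00 t 7.43
wz total -0.002
after-turn tool d mm [-2.1 -0.5 -0.2]
```

View pics/c6.png

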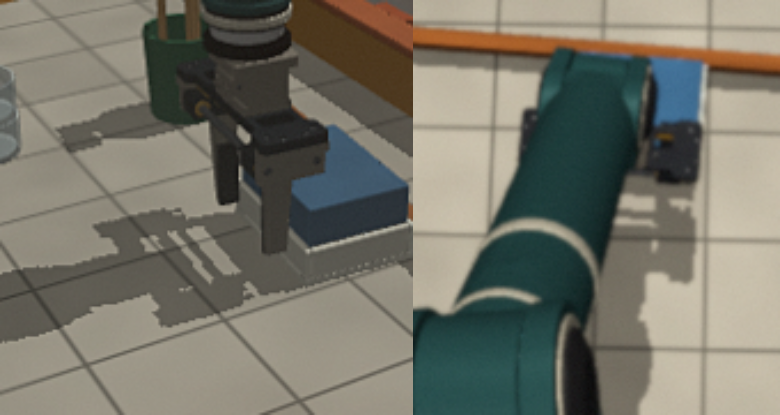

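The dish is within millimetres of the rail. I'll keep going in 2 mm steps until the force rises.

Request:
{"api": "carry_out", "payload": {"targets": [{"dx": 0,"dy": 0.002,"dz": 0,"wx": 0,"wy": 0,"wz": 0,"gripper": 1},{"dx": 0,"dy": 0.002,"dz": 0,"wx": 0,"wy": 0,"wz": 0,"gripper": 1}]}}

```text
time_s: 7.6
tool_pos: [545.8, 12.0, 25.5]
orientation: [0.729, 0.685, -0.004, -0.004]
contact_force: [-17.9, 0.1, 13.1]
gripper_width: 1.001
```

Request:
{"api": "carry_out", "payload": {"targets": [{"dx": 0,"dy": 0.002,"dz": 0,"wx": 0,"wy": 0,"wz": 0,"gripper": 1},{"dx": 0,"dy": 0,"dz": 0,"wx": 0,"wy": 0,"wz": 0,"gripper": 1}]}}

```text
time_s: 7.77
tool_pos: [545.7, 12.0, 25.2]
orientation: [0.728, 0.685, -0.005, -0.005]
contact_force: [-18.4, 0.9, 15.1]
gripper_width: 0.999
```

Request:
{"api": "carry_out", "payload": {"targets": [{"dx": 0,"dy": -0.015,"dz": 0,"wx": 0,"wy": 0,"wz": 0,"gripper": 1},{"dx": 0,"dy": -0.03,"dz": -0.01,"wx": 0,"wy": 0,"wz": 0,"gripper": 1},{"dx": 0,"dy": -0.04,"dz": -0.03,"wx": 0,"wy": 0,"wz": 0,"gripper": 1},{"dx": 0,"dy": -0.04,"dz": -0.04,"wx": 0,"wy": 0,"wz": 0,"gripper": 1},{"dx": 0.03,"dy": -0.02,"dz": -0.04,"wx": 0,"wy": 0,"wz": 0,"gripper": 0.2},{"dx": 0.03,"dy": 0,"dz": 0,"wx": 0,"wy": 0,"wz": 0,"gripper": 0.2},{"dx": 0.03,"dy": 0,"dz": 0,"wx": 0,"wy": 0,"wz": 0,"gripper": 0.2}]}}

```text
time_s: 8.35
tool_pos: [437.2, 103.7, 124.4]
orientation: [0.729, 0.684, 0.004, 0.002]
contact_force: [0.4, -0.6, -0.2]
gripper_width: 0.805
```

```bash
python3 -c "
from h import *
cap('top','top7')
im=cv2.imread('pics/top7.png');b=cv2.resize(im[170:290,220:360],None,fx=5,fy=5,interpolation=cv2.INTER_CUBIC)
cv2.imwrite('pics/c7.png',b)
to(570,150,120,-0.06); print(st()[0]['q'].round(2))"
```

```text
pos [437.6 110.3 123.7] yaw 1.515 F [1.4 5.3 0.2] w 0.77 t 8.40
wz total 1.575
after-turn tool d mm [129.8 -47.6   3.7]
[-0.52  0.28  0.23  2.18 -0.11  0.68  1.3 ]
```

View pics/c7.png

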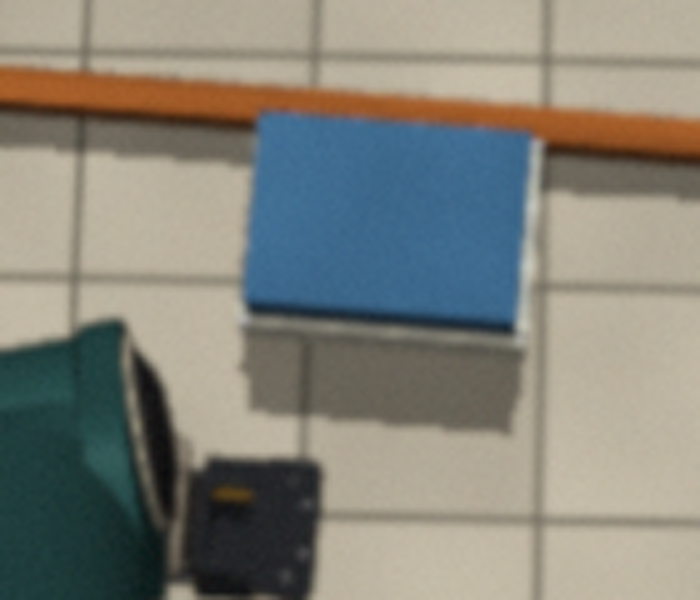

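```bash
python3 -c "
from h import *
t=ld('top7')
P=[(220+x/5,170+y/5) for x,y in [(260,112),(535,130),(515,325),(245,305)]]
X=onz(t,P,73);print(X.round(1),X.mean(0).round(1))
B=onz(t,[(220+523/5,170+348/5),(220+240/5,170+325/5)],30);print(B.round(1))
"
```

```text
[[660.1  55.2  73. ]
 [653.5 -84.8  73. ]
 [552.7 -76.5  73. ]
 [560.1  59.2  73. ]] [606.6 -11.7  73. ]
[[548.5 -81.2  30. ]
 [557.6  65.3  30. ]]
```

Request:
{"api": "carry_out", "payload": {"targets": [{"dx": 0,"dy": 0,"dz": 0,"wx": 0,"wy": 0,"wz": 0.121,"gripper": 0.2},{"dx": 0,"dy": 0,"dz": 0,"wx": 0,"wy": 0,"wz": 0.121,"gripper": 0.2},{"dx": 0,"dy": 0,"dz": 0,"wx": 0,"wy": 0,"wz": 0.121,"gripper": 0.2},{"dx": 0,"dy": 0,"dz": 0,"wx": 0,"wy": 0,"wz": 0.121,"gripper": 0.2},{"dx": 0,"dy": 0,"dz": 0,"wx": 0,"wy": 0,"wz": 0.121,"gripper": 0.2},{"dx": 0,"dy": 0,"dz": 0,"wx": 0,"wy": 0,"wz": 0.121,"gripper": 0.2},{"dx": 0,"dy": 0,"dz": 0,"wx": 0,"wy": 0,"wz": 0.121,"gripper": 0.2},{"dx": 0,"dy": 0,"dz": 0,"wx": 0,"wy": 0,"wz": 0.121,"gripper": 0.2}]}}

```text
time_s: 9.07
tool_pos: [436.5, 102.5, 121.9]
orientation: [0.964, 0.264, 0.002, 0.0]
contact_force: [-0.6, 0.2, 0.2]
gripper_width: 0.602
```

Request:
{"api": "carry_out", "payload": {"targets": [{"dx": 0,"dy": 0,"dz": 0,"wx": 0,"wy": 0,"wz": 0.121,"gripper": 0.2},{"dx": 0,"dy": 0,"dz": 0,"wx": 0,"wy": 0,"wz": 0.121,"gripper": 0.2},{"dx": 0,"dy": 0,"dz": 0,"wx": 0,"wy": 0,"wz": 0.121,"gripper": 0.2},{"dx": 0,"dy": 0,"dz": 0,"wx": 0,"wy": 0,"wz": 0.121,"gripper": 0.2},{"dx": 0,"dy": 0,"dz": 0,"wx": 0,"wy": 0,"wz": 0.121,"gripper": 0.2},{"dx": 0,"dy": 0,"dz": 0,"wx": 0,"wy": 0,"wz": 0,"gripper": 0.2}]}}

```text
time_s: 9.57
tool_pos: [436.4, 102.5, 121.8]
orientation: [0.999, -0.033, 0.002, 0.0]
contact_force: [-0.5, -0.2, 0.4]
gripper_width: 0.606
```

```bash
python3 -c "
from h import *
to(612,108,120,-0.06); print(st()[0]['q'].round(2),st()[2].round(3))"
```

```text
pos [436.4 102.5 121.8] yaw -0.066 F [-0.5 -0.2  0.4] w 0.61 t 9.57
wz total -0.006
after-turn tool d mm [175.  -16.    1.8]
[-0.81  0.31  0.58  2.2  -0.26  0.7  -0.11] [[ 0.998 -0.066  0.003]
 [-0.066 -0.998 -0.   ]
 [ 0.003 -0.    -1.   ]]
```

The dish is flush along the rail at centre about (607,−10), left end at about y=65. I move to its left end with the jaws across it and descend.

Request:
{"api": "carry_out", "payload": {"targets": [{"dx": 0.03,"dy": -0.004,"dz": 0,"wx": 0,"wy": 0,"wz": -0.006,"gripper": 0.2},{"dx": 0.035,"dy": 0,"dz": 0,"wx": 0,"wy": 0,"wz": 0,"gripper": 0.2},{"dx": 0.035,"dy": 0,"dz": 0,"wx": 0,"wy": 0,"wz": 0,"gripper": 0.2},{"dx": 0.035,"dy": 0,"dz": 0,"wx": 0,"wy": 0,"wz": 0,"gripper": 0.2},{"dx": 0.025,"dy": 0,"dz": 0,"wx": 0,"wy": 0,"wz": 0,"gripper": 0.2},{"dx": 0.014,"dy": 0,"dz": 0,"wx": 0,"wy": 0,"wz": 0,"gripper": 0.2},{"dx": 0,"dy": 0,"dz": 0,"wx": 0,"wy": 0,"wz": 0,"gripper": 0.2},{"dx": 0,"dy": 0,"dz": 0,"wx": 0,"wy": 0,"wz": 0,"gripper": 0.2}]}}

```text
time_s: 10.23
tool_pos: [609.2, 95.9, 121.1]
orientation: [1.0, -0.028, 0.0, 0.0]
contact_force: [-0.6, 0.2, 0.0]
gripper_width: 0.603
```

```bash
python3 -c "
from h import *
cap('side','side8')
to(610,95,26,-0.06)"
```

```text
pos [608.2  96.3 121.1] yaw -0.056 F [-0.  -0.5 -0.2] w 0.60 t 10.28
wz total 0.004
after-turn tool d mm [ 1.8  1.2 95.1]
```

View pics/side8.png

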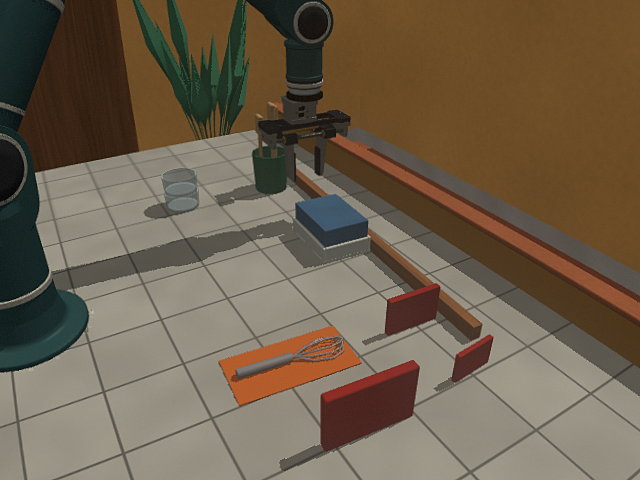

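The gripper is left of the dish (dish at (332,228)), with the fingers straddling its end's centre and clear of the rail and pot. Descending now.

Request:
{"api": "carry_out", "payload": {"targets": [{"dx": 0,"dy": 0,"dz": 0.02,"wx": 0,"wy": 0,"wz": 0.004,"gripper": 0.2},{"dx": 0,"dy": 0,"dz": 0.025,"wx": 0,"wy": 0,"wz": 0,"gripper": 0.2},{"dx": 0,"dy": 0,"dz": 0.025,"wx": 0,"wy": 0,"wz": 0,"gripper": 0.2},{"dx": 0,"dy": 0,"dz": 0.02,"wx": 0,"wy": 0,"wz": 0,"gripper": 0.2},{"dx": 0,"dy": 0,"dz": 0.005,"wx": 0,"wy": 0,"wz": 0,"gripper": 0.2},{"dx": 0,"dy": 0,"dz": 0,"wx": 0,"wy": 0,"wz": 0,"gripper": 0.2}]}}

```text
time_s: 10.78
tool_pos: [606.9, 96.7, 25.4]
orientation: [1.0, -0.03, -0.002, 0.0]
contact_force: [-0.1, 0.2, 0.6]
gripper_width: 0.597
```

Request:
{"api": "carry_out", "payload": {"targets": [{"dx": 0,"dy": 0.008,"dz": 0,"wx": 0,"wy": 0,"wz": 0,"gripper": 0.2},{"dx": 0,"dy": 0.008,"dz": 0,"wx": 0,"wy": 0,"wz": 0,"gripper": 0.2},{"dx": 0,"dy": 0.008,"dz": 0,"wx": 0,"wy": 0,"wz": 0,"gripper": 0.2},{"dx": 0,"dy": 0.008,"dz": 0,"wx": 0,"wy": 0,"wz": 0,"gripper": 0.2},{"dx": 0,"dy": 0.008,"dz": 0,"wx": 0,"wy": 0,"wz": 0,"gripper": 0.2},{"dx": 0,"dy": 0.008,"dz": 0,"wx": 0,"wy": 0,"wz": 0,"gripper": 0.2}]}}

```text
time_s: 11.28
tool_pos: [606.9, 50.8, 28.1]
orientation: [1.0, -0.03, 0.001, -0.002]
contact_force: [-0.6, 6.9, 4.3]
gripper_width: 0.6
```

```bash
python3 -c "
from h import *
cap('side','side9');cap('top','top9')
im=cv2.imread('pics/side9.png');a=cv2.resize(im[120:300,270:450],None,fx=2.2,fy=2.2)
im=cv2.imread('pics/top9.png');b=cv2.resize(im[150:330,200:380],None,fx=2.2,fy=2.2)
cv2.imwrite('pics/c9.png',np.hstack([a,b]))
to(600,-154,26,-0.06)"
```

```text
pos [606.8  47.9  28. ] yaw -0.062 F [-0.6  1.9  0.2] w 0.60 t 11.38
wz total -0.002
after-turn tool d mm [  5.3 202.    2. ]
```

View pics/c9.png

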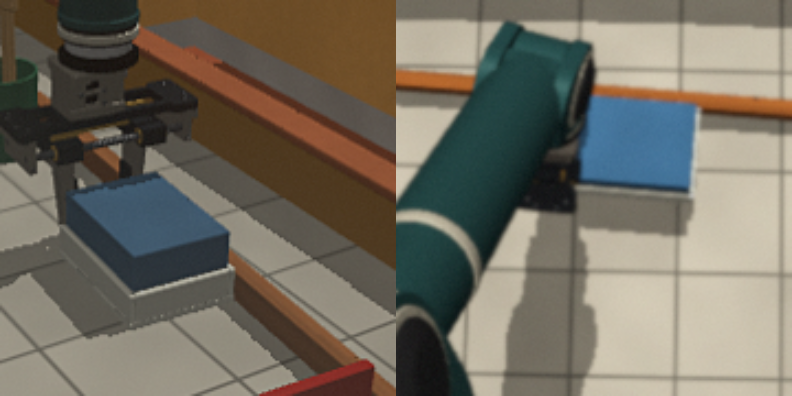

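The dish slides along the rail and stays flush. Continuing.

Request:
{"api": "carry_out", "payload": {"targets": [{"dx": 0,"dy": 0.009,"dz": 0,"wx": 0,"wy": 0,"wz": 0,"gripper": 0.2},{"dx": 0,"dy": 0.009,"dz": 0,"wx": 0,"wy": 0,"wz": 0,"gripper": 0.2},{"dx": 0,"dy": 0.009,"dz": 0,"wx": 0,"wy": 0,"wz": 0,"gripper": 0.2},{"dx": 0,"dy": 0.009,"dz": 0,"wx": 0,"wy": 0,"wz": 0,"gripper": 0.2},{"dx": 0,"dy": 0.009,"dz": 0,"wx": 0,"wy": 0,"wz": 0,"gripper": 0.2},{"dx": 0,"dy": 0.009,"dz": 0,"wx": 0,"wy": 0,"wz": 0,"gripper": 0.2},{"dx": 0,"dy": 0.009,"dz": 0,"wx": 0,"wy": 0,"wz": 0,"gripper": 0.2},{"dx": 0,"dy": 0.009,"dz": 0,"wx": 0,"wy": 0,"wz": 0,"gripper": 0.2}]}}

```text
time_s: 12.05
tool_pos: [602.4, -20.4, 27.7]
orientation: [1.0, -0.03, 0.001, -0.002]
contact_force: [-0.7, 8.6, 6.9]
gripper_width: 0.602
```

Request:
{"api": "carry_out", "payload": {"targets": [{"dx": 0,"dy": 0.009,"dz": 0,"wx": 0,"wy": 0,"wz": 0,"gripper": 0.2},{"dx": 0,"dy": 0.009,"dz": 0,"wx": 0,"wy": 0,"wz": 0,"gripper": 0.2},{"dx": 0,"dy": 0.009,"dz": 0,"wx": 0,"wy": 0,"wz": 0,"gripper": 0.2},{"dx": 0,"dy": 0.009,"dz": 0,"wx": 0,"wy": 0,"wz": 0,"gripper": 0.2},{"dx": 0,"dy": 0.009,"dz": 0,"wx": 0,"wy": 0,"wz": 0,"gripper": 0.2},{"dx": 0,"dy": 0.009,"dz": 0,"wx": 0,"wy": 0,"wz": 0,"gripper": 0.2},{"dx": 0,"dy": 0.009,"dz": 0,"wx": 0,"wy": 0,"wz": 0,"gripper": 0.2},{"dx": 0,"dy": 0.009,"dz": 0,"wx": 0,"wy": 0,"wz": 0,"gripper": 0.2}]}}

```text
time_s: 12.72
tool_pos: [597.9, -92.1, 27.6]
orientation: [1.0, -0.03, 0.0, -0.002]
contact_force: [-0.6, 10.0, 7.3]
gripper_width: 0.6
```

```bash
python3 -c "
from h import *
cap('side','side10');cap('top','top10')
im=cv2.imread('pics/side10.png');a=cv2.resize(im[150:350,300:500],None,fx=2,fy=2)
im=cv2.imread('pics/top10.png');b=cv2.resize(im[150:350,270:470],None,fx=2,fy=2)
cv2.imwrite('pics/c10.png',np.hstack([a,b]))
to(597,-154,26,-0.06)"
```

```text
pos [597.6 -95.6  27.5] yaw -0.062 F [0.3 2.2 1.2] w 0.60 t 12.82
wz total -0.002
after-turn tool d mm [ 2.9 58.3  1.5]
```

View pics/c10.png

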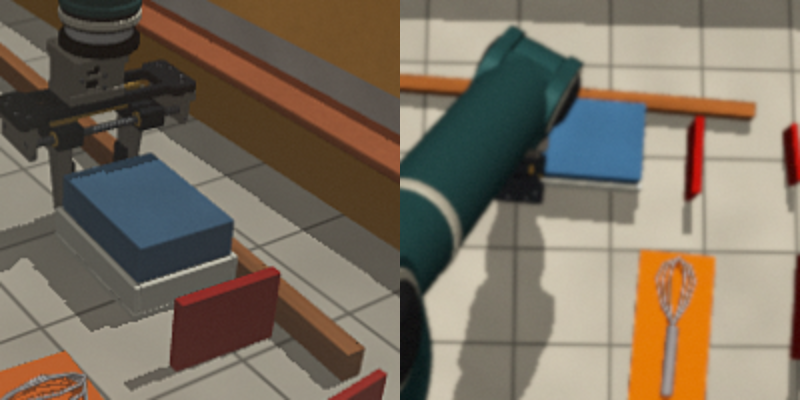

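The dish is flush with the rail, about 58 mm short of the stop (crop (697,155)). I'll continue and slow down near contact.

Request:
{"api": "carry_out", "payload": {"targets": [{"dx": 0,"dy": 0.009,"dz": 0,"wx": 0,"wy": 0,"wz": 0,"gripper": 0.2},{"dx": 0,"dy": 0.009,"dz": 0,"wx": 0,"wy": 0,"wz": 0,"gripper": 0.2},{"dx": 0,"dy": 0.009,"dz": 0,"wx": 0,"wy": 0,"wz": 0,"gripper": 0.2},{"dx": 0,"dy": 0.009,"dz": 0,"wx": 0,"wy": 0,"wz": 0,"gripper": 0.2},{"dx": 0,"dy": 0.008,"dz": 0,"wx": 0,"wy": 0,"wz": 0,"gripper": 0.2}]}}

```text
time_s: 13.23
tool_pos: [595.0, -137.0, 27.0]
orientation: [1.0, -0.03, 0.0, -0.001]
contact_force: [0.4, 7.6, 5.1]
gripper_width: 0.599
```

Request:
{"api": "carry_out", "payload": {"targets": [{"dx": 0,"dy": 0.003,"dz": 0,"wx": 0,"wy": 0,"wz": 0,"gripper": 0.2},{"dx": 0,"dy": 0.003,"dz": 0,"wx": 0,"wy": 0,"wz": 0,"gripper": 0.2},{"dx": 0,"dy": 0.002,"dz": 0,"wx": 0,"wy": 0,"wz": 0,"gripper": 0.2}]}}

```text
time_s: 13.48
tool_pos: [594.4, -145.0, 26.9]
orientation: [1.0, -0.03, 0.0, -0.001]
contact_force: [-0.7, 7.5, 6.3]
gripper_width: 0.6
```

Request:
{"api": "carry_out", "payload": {"targets": [{"dx": 0,"dy": 0.002,"dz": 0,"wx": 0,"wy": 0,"wz": 0,"gripper": 0.2},{"dx": 0,"dy": 0.002,"dz": 0,"wx": 0,"wy": 0,"wz": 0,"gripper": 0.2}]}}

```text
time_s: 13.65
tool_pos: [594.3, -148.4, 27.0]
orientation: [1.0, -0.03, 0.0, -0.002]
contact_force: [0.1, 6.9, 6.9]
gripper_width: 0.601
```

Request:
{"api": "carry_out", "payload": {"targets": [{"dx": 0,"dy": 0.002,"dz": 0,"wx": 0,"wy": 0,"wz": 0,"gripper": 0.2},{"dx": 0,"dy": 0.002,"dz": 0,"wx": 0,"wy": 0,"wz": 0,"gripper": 0.2}]}}

```text
time_s: 13.82
tool_pos: [594.1, -152.2, 26.9]
orientation: [1.0, -0.03, 0.0, -0.002]
contact_force: [0.2, 6.9, 6.2]
gripper_width: 0.599
```

Request:
{"api": "carry_out", "payload": {"targets": [{"dx": 0,"dy": 0.0015,"dz": 0,"wx": 0,"wy": 0,"wz": 0,"gripper": 0.2},{"dx": 0,"dy": 0.0015,"dz": 0,"wx": 0,"wy": 0,"wz": 0,"gripper": 0.2}]}}

```text
time_s: 13.98
tool_pos: [593.9, -155.2, 27.0]
orientation: [1.0, -0.03, 0.0, -0.002]
contact_force: [0.6, 12.1, 6.6]
gripper_width: 0.604
```

Request:
{"api": "carry_out", "payload": {"targets": [{"dx": 0,"dy": 0.0015,"dz": 0,"wx": 0,"wy": 0,"wz": 0,"gripper": 0.2},{"dx": 0,"dy": 0.001,"dz": 0,"wx": 0,"wy": 0,"wz": 0,"gripper": 0.2},{"dx": 0,"dy": 0,"dz": 0,"wx": 0,"wy": 0,"wz": 0,"gripper": 0.2}]}}

```text
time_s: 14.23
tool_pos: [593.9, -155.2, 26.9]
orientation: [1.0, -0.029, -0.0, -0.003]
contact_force: [-0.7, 12.8, 7.9]
gripper_width: 0.602
```

```bash
python3 -c "
from h import *
cap('side','side11');cap('top','top11')
im=cv2.imread('pics/side11.png');a=cv2.resize(im[200:350,340:490],None,fx=2.6,fy=2.6)
im=cv2.imread('pics/top11.png');b=cv2.resize(im[170:320,310:460],None,fx=2.6,fy=2.6)
cv2.imwrite('pics/c11.png',np.hstack([a,b]))
to(597,-154,26,-0.06)"
```

```text
pos [ 593.9 -155.2   26.9] yaw -0.058 F [ 0.1 12.2  8.1] w 0.60 t 14.33
wz total 0.002
after-turn tool d mm [ 3.1 -1.4  0.9]
```

View pics/c11.png

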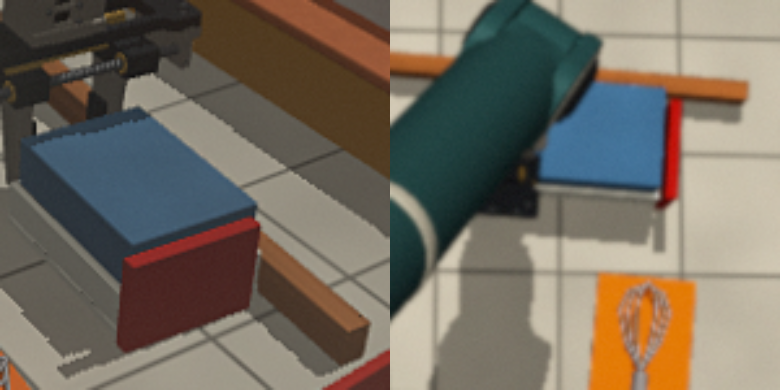

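The dish now touches the stop (position stalled, force doubled). I'll back off, raise the tool, and check the flushness.

Request:
{"api": "carry_out", "payload": {"targets": [{"dx": 0,"dy": -0.01,"dz": 0,"wx": 0,"wy": 0,"wz": 0,"gripper": 0.2},{"dx": 0,"dy": -0.03,"dz": 0,"wx": 0,"wy": 0,"wz": 0,"gripper": 0.2},{"dx": 0,"dy": -0.03,"dz": -0.03,"wx": 0,"wy": 0,"wz": 0,"gripper": 0.2},{"dx": -0.02,"dy": -0.02,"dz": -0.04,"wx": 0,"wy": 0,"wz": 0,"gripper": 0.2},{"dx": -0.035,"dy": 0,"dz": -0.03,"wx": 0,"wy": 0,"wz": 0,"gripper": 0.2},{"dx": -0.04,"dy": 0,"dz": 0,"wx": 0,"wy": 0,"wz": 0,"gripper": 0.2},{"dx": -0.04,"dy": 0,"dz": 0,"wx": 0,"wy": 0,"wz": 0,"gripper": 0.2},{"dx": -0.04,"dy": 0,"dz": 0,"wx": 0,"wy": 0,"wz": 0,"gripper": 0.2}]}}

```text
time_s: 15.0
tool_pos: [428.1, -64.5, 117.0]
orientation: [1.0, -0.031, 0.0, 0.001]
contact_force: [-0.3, -0.3, 0.3]
gripper_width: 0.6
```

```bash
python3 -c "
from h import *
cap('side','side12');cap('top','top12')
im=cv2.imread('pics/side12.png');a=cv2.resize(im[220:350,330:490],None,fx=4.5,fy=4.5,interpolation=cv2.INTER_CUBIC)
im=cv2.imread('pics/top12.png');b=cv2.resize(im[180:270,340:460],None,fx=6,fy=6,interpolation=cv2.INTER_CUBIC)
cv2.imwrite('pics/c12.png',a);cv2.imwrite('pics/c12t.png',b)
to(597,-154,26,-0.06)"
```

```text
pos [421.8 -63.9 115.7] yaw -0.063 F [ 0.7 -0.1 -0.2] w 0.60 t 15.10
wz total -0.003
after-turn tool d mm [180.3  79.4  89.7]
```

View pics/c12.png

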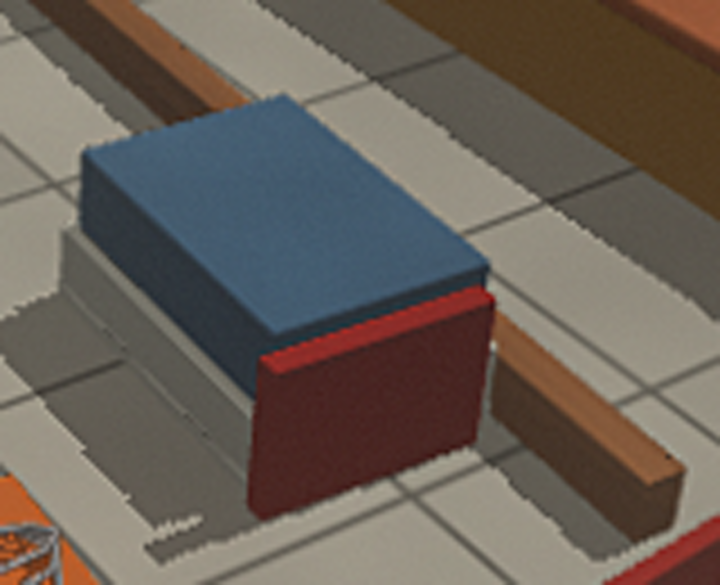

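View pics/c12t.png

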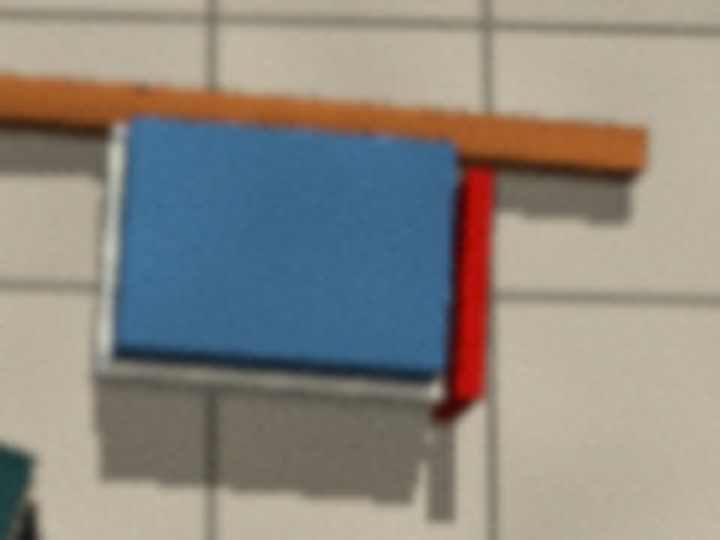

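The dish looks seated: the tub's back is against the rail (crop (115,127)), its end against the plate (crop (450,270)), and the lid is shut. As a safeguard I'll make one gentle nudge from the front with shut jaws, since the stop could have left a small gap at the rail.

Request:
{"api": "carry_out", "payload": {"targets": [{"dx": 0.015,"dy": 0.033,"dz": 0,"wx": 0,"wy": 0,"wz": -0.003,"gripper": -1},{"dx": 0.015,"dy": 0.033,"dz": 0,"wx": 0,"wy": 0,"wz": 0,"gripper": -1},{"dx": 0.015,"dy": 0.033,"dz": 0,"wx": 0,"wy": 0,"wz": 0,"gripper": -1},{"dx": 0.015,"dy": 0.033,"dz": 0,"wx": 0,"wy": 0,"wz": 0,"gripper": -1},{"dx": 0.015,"dy": 0.032,"dz": 0,"wx": 0,"wy": 0,"wz": 0,"gripper": -1},{"dx": 0,"dy": 0,"dz": 0,"wx": 0,"wy": 0,"wz": 0,"gripper": -1},{"dx": 0,"dy": 0,"dz": 0,"wx": 0,"wy": 0,"wz": 0,"gripper": -1},{"dx": 0,"dy": 0,"dz": 0,"wx": 0,"wy": 0,"wz": 0,"gripper": -1}]}}

```text
time_s: 15.77
tool_pos: [494.4, -231.9, 116.4]
orientation: [1.0, -0.029, -0.001, 0.0]
contact_force: [-0.5, 0.0, 0.4]
gripper_width: 0.04
```

```bash
python3 -c "
from h import *
to(490,-233,32,-0.06)"
```

```text
pos [ 494.4 -231.9  116.4] yaw -0.059 F [-0.5  0.   0.4] w 0.04 t 15.77
wz total 0.001
after-turn tool d mm [-4.4  1.3 84.4]
```

Request:
{"api": "carry_out", "payload": {"targets": [{"dx": -0.005,"dy": 0.001,"dz": 0.02,"wx": 0,"wy": 0,"wz": 0,"gripper": -1},{"dx": 0,"dy": 0,"dz": 0.025,"wx": 0,"wy": 0,"wz": 0,"gripper": -1},{"dx": 0,"dy": 0,"dz": 0.025,"wx": 0,"wy": 0,"wz": 0,"gripper": -1},{"dx": 0,"dy": 0,"dz": 0.014,"wx": 0,"wy": 0,"wz": 0,"gripper": -1},{"dx": 0,"dy": 0,"dz": 0,"wx": 0,"wy": 0,"wz": 0,"gripper": -1}]}}

```text
time_s: 16.18
tool_pos: [488.0, -229.9, 30.3]
orientation: [1.0, -0.028, -0.003, -0.001]
contact_force: [-0.7, 0.6, 0.1]
gripper_width: 0.004
```

Request:
{"api": "carry_out", "payload": {"targets": [{"dx": 0.007,"dy": 0,"dz": 0,"wx": 0,"wy": 0,"wz": 0,"gripper": -1},{"dx": 0.006,"dy": 0,"dz": 0,"wx": 0,"wy": 0,"wz": 0,"gripper": -1},{"dx": 0.005,"dy": 0,"dz": 0,"wx": 0,"wy": 0,"wz": 0,"gripper": -1},{"dx": 0.003,"dy": 0,"dz": 0,"wx": 0,"wy": 0,"wz": 0,"gripper": -1}]}}

```text
time_s: 16.52
tool_pos: [513.3, -233.8, 34.3]
orientation: [1.0, -0.028, 0.001, 0.0]
contact_force: [-0.4, 0.4, -0.3]
gripper_width: 0.003
```

Request:
{"api": "carry_out", "payload": {"targets": [{"dx": 0.003,"dy": 0,"dz": 0,"wx": 0,"wy": 0,"wz": 0,"gripper": -1},{"dx": 0.002,"dy": 0,"dz": 0,"wx": 0,"wy": 0,"wz": 0,"gripper": -1}]}}

```text
time_s: 16.68
tool_pos: [517.1, -234.1, 33.6]
orientation: [1.0, -0.029, 0.001, 0.0]
contact_force: [0.6, 1.0, -1.6]
gripper_width: 0.002
```

Request:
{"api": "carry_out", "payload": {"targets": [{"dx": 0.002,"dy": 0,"dz": 0,"wx": 0,"wy": 0,"wz": 0,"gripper": -1},{"dx": 0.001,"dy": 0,"dz": 0,"wx": 0,"wy": 0,"wz": 0,"gripper": -1}]}}

```text
time_s: 16.85
tool_pos: [519.4, -234.3, 33.2]
orientation: [1.0, -0.029, 0.0, 0.0]
contact_force: [-0.3, -0.3, 0.3]
gripper_width: 0.003
```

Request:
{"api": "carry_out", "payload": {"targets": [{"dx": 0.001,"dy": 0.0,"dz": 0,"wx": 0,"wy": 0,"wz": 0,"gripper": -1},{"dx": 0.001,"dy": 0,"dz": 0,"wx": 0,"wy": 0,"wz": 0,"gripper": -1}]}}

```text
time_s: 17.02
tool_pos: [521.1, -234.5, 33.0]
orientation: [1.0, -0.029, -0.0, -0.0]
contact_force: [1.0, 0.3, -0.1]
gripper_width: 0.008
```

Request:
{"api": "carry_out", "payload": {"targets": [{"dx": 0.001,"dy": 0.0,"dz": 0,"wx": 0,"wy": 0,"wz": 0,"gripper": -1},{"dx": 0.001,"dy": 0,"dz": 0,"wx": 0,"wy": 0,"wz": 0,"gripper": -1}]}}

```text
time_s: 17.18
tool_pos: [523.2, -234.6, 33.1]
orientation: [1.0, -0.029, -0.0, -0.0]
contact_force: [-0.5, 0.1, 0.7]
gripper_width: 0.003
```

Request:
{"api": "carry_out", "payload": {"targets": [{"dx": 0.001,"dy": 0.0,"dz": 0,"wx": 0,"wy": 0,"wz": 0,"gripper": -1},{"dx": 0.001,"dy": 0,"dz": 0,"wx": 0,"wy": 0,"wz": 0,"gripper": -1}]}}

```text
time_s: 17.35
tool_pos: [525.2, -234.7, 33.0]
orientation: [1.0, -0.029, -0.0, -0.0]
contact_force: [-0.8, -0.0, -0.1]
gripper_width: 0.009
```

Request:
{"api": "carry_out", "payload": {"targets": [{"dx": 0.001,"dy": 0.0,"dz": 0,"wx": 0,"wy": 0,"wz": 0,"gripper": -1},{"dx": 0.001,"dy": 0,"dz": 0,"wx": 0,"wy": 0,"wz": 0,"gripper": -1}]}}

```text
time_s: 17.52
tool_pos: [526.8, -234.7, 33.0]
orientation: [1.0, -0.029, -0.001, -0.0]
contact_force: [-2.9, 0.4, 2.4]
gripper_width: 0.004
```

```bash
python3 -c "
from h import *
cap('side','side13')
im=cv2.imread('pics/side13.png');a=cv2.resize(im[180:350,300:490],None,fx=4,fy=4,interpolation=cv2.INTER_CUBIC)[:600]
cv2.imwrite('pics/c13.png',a)
print(st()[0]['contact_force'])"
```

```text
[-1.66505221 -0.2047829   1.63039988]
```

View pics/c13.png

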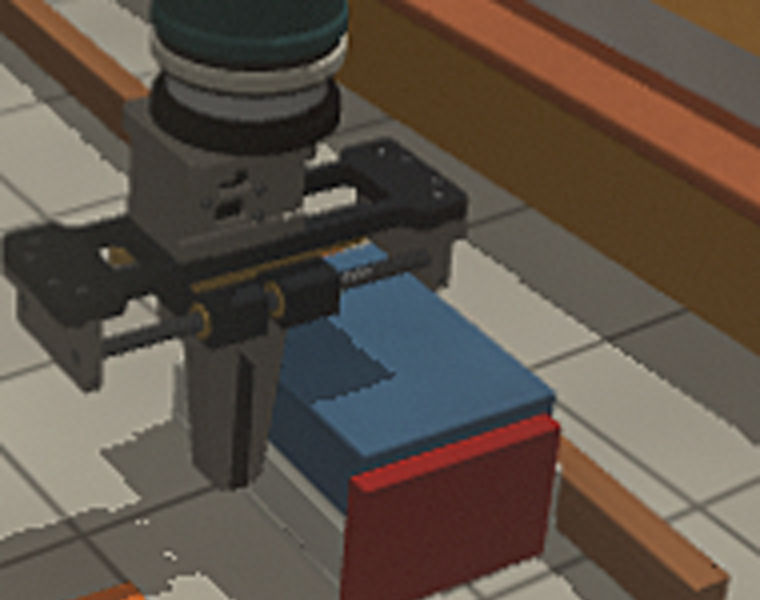

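The fingers taper, so contact came later than I computed (about 526.5). I'll press to about 15 N.

Request:
{"api": "carry_out", "payload": {"targets": [{"dx": 0.001,"dy": 0.0005,"dz": 0,"wx": 0,"wy": 0,"wz": 0,"gripper": -1},{"dx": 0.001,"dy": 0.0005,"dz": 0,"wx": 0,"wy": 0,"wz": 0,"gripper": -1}]}}

```text
time_s: 17.73
tool_pos: [526.8, -234.9, 32.8]
orientation: [1.0, -0.029, -0.002, -0.001]
contact_force: [-8.7, 4.0, 7.9]
gripper_width: 0.003
```

Request:
{"api": "carry_out", "payload": {"targets": [{"dx": 0.001,"dy": 0.0005,"dz": 0,"wx": 0,"wy": 0,"wz": 0,"gripper": -1},{"dx": 0,"dy": 0,"dz": 0,"wx": 0,"wy": 0,"wz": 0,"gripper": -1}]}}

```text
time_s: 17.9
tool_pos: [526.8, -235.1, 32.6]
orientation: [1.0, -0.029, -0.003, -0.002]
contact_force: [-9.5, 3.4, 7.7]
gripper_width: 0.01
```

There was no movement at 9.5 N, which is above the sliding friction, so the dish was already flush. Retracting now, then a final check.

Request:
{"api": "carry_out", "payload": {"targets": [{"dx": -0.01,"dy": 0,"dz": 0,"wx": 0,"wy": 0,"wz": 0,"gripper": -1},{"dx": -0.03,"dy": 0,"dz": 0,"wx": 0,"wy": 0,"wz": 0,"gripper": -1},{"dx": -0.01,"dy": 0,"dz": -0.03,"wx": 0,"wy": 0,"wz": 0,"gripper": -1},{"dx": 0,"dy": 0,"dz": -0.04,"wx": 0,"wy": 0,"wz": 0,"gripper": -1},{"dx": -0.015,"dy": -0.035,"dz": -0.04,"wx": 0,"wy": 0,"wz": 0,"gripper": -1},{"dx": -0.015,"dy": -0.04,"dz": -0.02,"wx": 0,"wy": 0,"wz": 0,"gripper": -1},{"dx": -0.01,"dy": -0.04,"dz": 0,"wx": 0,"wy": 0,"wz": 0,"gripper": -1},{"dx": 0,"dy": -0.04,"dz": 0,"wx": 0,"wy": 0,"wz": 0,"gripper": -1}]}}

```text
time_s: 18.57
tool_pos: [452.9, -89.2, 152.2]
orientation: [1.0, -0.03, 0.002, -0.001]
contact_force: [0.6, -0.2, -0.6]
gripper_width: -0.001
```

Request:
{"api": "carry_out", "payload": {"targets": [{"dx": 0,"dy": -0.03,"dz": 0,"wx": 0,"wy": 0,"wz": 0,"gripper": -1},{"dx": 0,"dy": 0,"dz": 0,"wx": 0,"wy": 0,"wz": 0,"gripper": -1},{"dx": 0,"dy": 0,"dz": 0,"wx": 0,"wy": 0,"wz": 0,"gripper": -1}]}}

```text
time_s: 18.82
tool_pos: [456.0, -58.4, 151.1]
orientation: [1.0, -0.027, 0.001, -0.0]
contact_force: [0.1, -0.8, 0.2]
gripper_width: 0.004
```

```bash
python3 -c "
from h import *
cap('side','side14');t=cap('top','top14')
im=cv2.imread('pics/side14.png');a=cv2.resize(im[220:350,330:490],None,fx=2.4,fy=2.4,interpolation=cv2.INTER_CUBIC)
im=cv2.imread('pics/top14.png');b=cv2.resize(im[180:310,340:500],None,fx=2.4,fy=2.4,interpolation=cv2.INTER_CUBIC)
cv2.imwrite('pics/c14.png',np.hstack([a,b]))
b=cv2.resize(im[180:270,340:460],None,fx=6,fy=6,interpolation=cv2.INTER_CUBIC);cv2.imwrite('pics/c14t.png',b)
hsv=cv2.cvtColor(t['color'],cv2.COLOR_RGB2HSV);m=((hsv[...,0]>95)&(hsv[...,0]<120)&(hsv[...,1]>90)&(hsv[...,2]>110)).astype(np.uint8)
c=max(cv2.findContours(m,0,1)[0],key=cv2.contourArea);r=cv2.boxPoints(cv2.minAreaRect(c));X=onz(t,r,73);print(X.round(1),X.mean(0).round(1))
a,b=cv2.imread('pics/top0.png'),cv2.imread('pics/top14.png')
for n,(y0,y1,x0,x1) in dict(pot=(175,230,150,200),ram=(278,322,145,192),whisk=(275,355,383,428)).items(): print(n,np.abs(a[y0:y1,x0:x1].astype(int)-b[y0:y1,x0:x1]).mean().round(1))
print(st()[1].round(),st()[0]['contact_force'].round(1))"
```

```text
[[ 550.3 -165.6   73. ]
 [ 645.9 -171.9   73. ]
 [ 638.6 -311.8   73. ]
 [ 542.7 -303.8   73. ]] [ 594.4 -238.3   73. ]
pot 7.8
ram 11.8
whisk 9.8
[456. -61. 151.] [-0.4 -1.4  0.4]
```

View pics/c14.png

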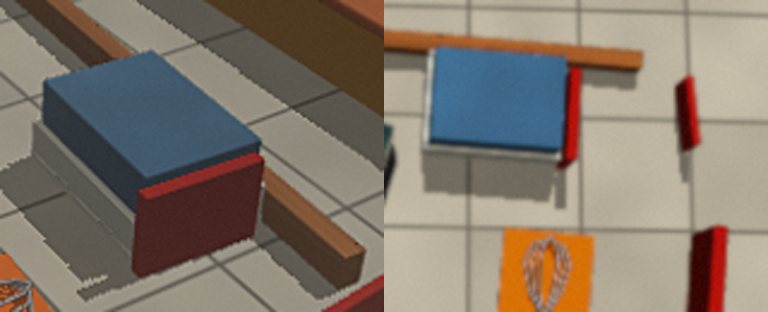

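View pics/top14.png

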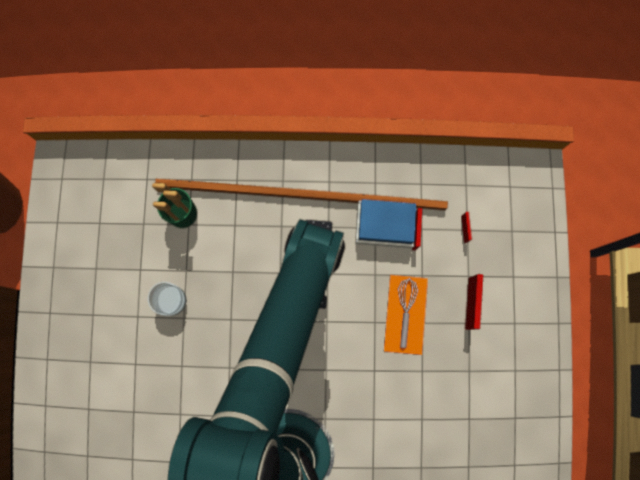

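View pics/c14t.png

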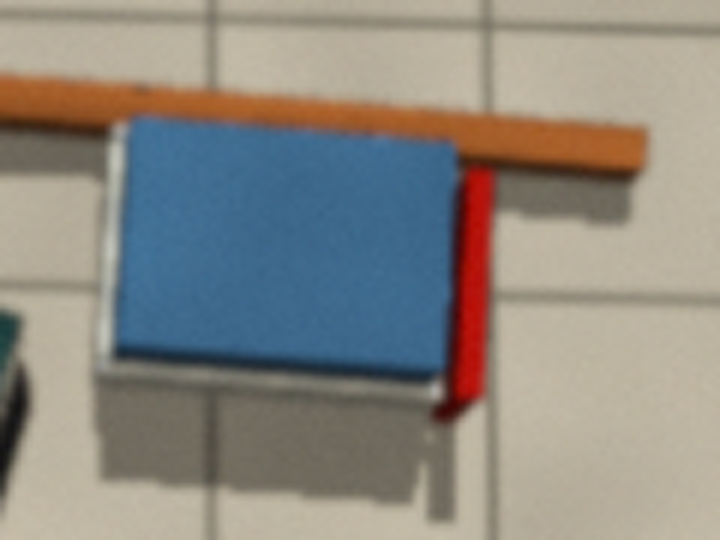

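The dish centre measures (594.4,−238.3) against the predicted (594,−238). It is flush at rail and stop with the lid shut, and the pot, ramekins and whisk sit at the same pixels as at the start. Handing in.

```bash
python3 -c "
from h import *
print(job.finish_job())"
```

```text
the job is handed in; nothing more can be done
None
```

The job is handed in at about 19 s of robot time. I pressed the lid shut with closed fingertips (about 19 N at the end). I then pushed the dish back to the rail and along it to the middle-sized red plate, never grasping or lifting it.

**Position:** In the last top view the dish's centre is at (594.4, −238.3) mm. The seated position worked out beforehand from the rail and plate was (594, −238).

**Contacts:** At both the rail and the plate the dish stalled as the force rose. A final nudge from the front at 9.5 N did not move it. That contact came about 6 mm later than I had computed; I put this down to the tapering fingers. The cameras show no visible gap at the rail or the plate, and the lid level on the tub.

**Other items:** The pot, ramekins and whisk appear at their starting pixels. My crude image-difference check on them was inconclusive: it gave values of 8 to 12 with no noise reference, so I judged this by eye.

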